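# Tighten the orange barb elbow to its line

### The job

Two barbed hose elbows have been started by hand in the ports of two clamped black manifold blocks. Screw the orange elbow further in, clockwise seen from above and growing stiffer as it seats, until its barb points straight along the white line on its own block, then let go; do not over-tighten it well past the line, and leave the blue elbow as it is.

Things in the scene. Friction and masses are not known exactly. Their poses are not given: they have to be found in the camera images.
- orange_block: the black manifold block with the orange elbow: 72 x 72 mm, top 62 mm above the worktop, in a grey clamp (base 104 x 124 mm, jaws below the block's top) fixed to the worktop. Origin: centre of the clamp's underside, below the elbow's turning axis; z up. A white line 5 mm wide runs from the port over the block's top and down one side: it points along this body's -x.
- orange_grip (a point): centre of the orange elbow's body, on its vertical turning axis, 98 mm above the worktop; turns with it: x out along the barb, z up. Body: box 26 mm along the barb, 20 mm across it (flat sides facing +-y), 76 to 116 mm above the worktop, on a hexagon 26 mm across flats that ends at 73 mm. Barb: level, 100 mm above the worktop, 13 mm thick, its tip 46 mm from the axis.
- orange_elbow (a joint): how far the orange elbow is screwed in (rad): grows clockwise seen from above; at 1.6 its barb points along the white line. Starts 0.8 to 1.4 rad short of that: one grasp is enough. Resists with 0.11 N m at 0, rising steadily to 0.2 N m at the line; stays where it is left; hard stop at 2.1. Its height does not change.
- blue_barb (a point): tip of the barb of the blue elbow, 100 mm above the worktop and 46 mm from that elbow's turning axis; x points out along the barb. The blue elbow, its block and its clamp are of the same shapes and sizes as the orange one's; it is to be left alone.

How it is judged:
At the end, for the whole second after the job is handed in: The orange elbow's barb points along the white line of its block to within 12 degrees (joint 1.39 to 1.81 rad), at rest and released (value of joint orange_elbow between 1.39 and 1.81 rad and velocity of joint orange_elbow between -0.05 and 0.05 rad/s); the robot touches nothing.
It fails at once if the orange elbow is over-tightened, more than 20 degrees past the line (value of joint orange_elbow above 1.95 rad).
It fails at once if the blue elbow is turned: its barb tip moves more than 8 mm (10 degrees) (distance of blue_barb from where it was at the start of the episode above 0.008 m).
It also fails if it takes over 32 s, if anything falls off the work surface, if the arm or the gripper's body presses on something with over 40 N, if the wrist force passes 120 N, or if a joint passes its speed limit or range.

### The arm

A 6-joint arm with a two-finger parallel gripper is mounted at the origin on a cart in front of the work surface, level with it; the furniture and walls round the work are solid. World frame = base frame: x ahead of the robot, y to its left, z up, the work surface at z = 0. Lengths are in m, angles in rad, forces in N, time in s.
With the tool pointing down it reaches from about 0.275 to 0.775 m from the base axis. Payload 14.6 kg.
Tool frame: the origin (TCP) lies midway between the tips of the shut fingers; the grasp point (between the pads) lies 19 mm behind it; z points along the fingers, y is the line along which they close (so a half turn about z gives the same grasp; the last joint's range is limited). The gripper opens to 85 mm and grips with 20 to 120 N. Pads are 22 mm wide; open, the fingers measure 114 mm over their backs; the gripper's body (76 mm by 85 mm) begins 54 mm behind the grasp point. The pads swing forward as they close: fully open they stand 13 mm farther back than shut.
Start: joints at [-1.428, 0.263, -0.048, 1.259, 0, 1.415], TCP at [0.154, -0.502, 0.231] pointing down, gripper open.
Joint ranges: [-2.65, 2.65], [-0.89, 1.7], [-1.18, 1.37], [-2.13, 2.11], [-1.35, 1.29], [-3.14, 3.14]. Speed limits (rad/s): [1.89, 1.89, 2.57, 2.79, 3.14, 3.14].

### API

Orientations are given as a unit quaternion [w, x, y, z].
In Python, from rig import arm gives the robot as it stands. The module is installed in compiled form; this text tells all that it offers.
- The arm moves only by the tool drive_tool, never from a script. Its argument "series" is a list of rows, each a list of 7 numbers: the shift along the tool's x, y, z in cm, then the turn, a rotation vector about the tool's x, y, z in units of 6 degrees (1.0 is 6 degrees), then the finger opening in cm, from 0 to 8.54. A call has 1 to 20 rows; each row shifts and turns the commanded pose from where the row before left it, along the tool's axes as they then stand; what a row does not reach is not made up. A row lasts 1/12 s, in which the tool goes at most 41.7 mm and 7.16 degrees, less where a joint would pass 70% of its speed; a pose out of reach is approached as far as the arm can. A call is refused whole if a number of a shift passes 4.17 or a number of a turn 1, either way. A call with a gripper value outside its range is refused whole. The fingers move at their own pace and stop on an object; "grip_force" is the grip in N (left out, the last holds). Time passes only in rows, so rows that do not move let the fingers close. It gives the time, the measured TCP pose, the force, the opening and the grip force at its end, in the units of the state.
- arm.get_obs(): the state, without advancing time (a new reading comes with each control period).
- arm.camera(name): name is "side" or "top" or "wrist"; returns the picture (420x560x3 uint8, red, green, blue); there is no depth.
- arm.camera_params(name): a dict with "fov_y" (degrees; the focal length in pixels is half the picture's height over the tangent of half this angle, whatever the lens; pixels are square), "cx", "cy" (the principal point, pixels), "world_from_camera" (4x4, takes a point from camera to world coordinates); the wrist camera has in their place "tool_from_camera" (4x4, takes a point from camera to tool coordinates, whose origin is the TCP and whose axes are the flange's). Camera axes: x right, y down, z forward; pixel columns grow to the right and rows downward; lengths in m; the calibration is good to about 2 mm. The wrist camera is an equidistant fisheye: a pixel r from the principal point sees the ray r / f radians off the axis. A picture is of the moment at which its call begins: read the wrist's pose just before it. camera_params takes no time and is no camera call.
- arm.close_job(): hands the job in; it is judged then, once.
The state is a dict: "clock": time; "qpos": joint angles; "qd": joint speeds; "joint_efforts": joint torques, N m; "ee_pos": TCP position; "eef_rot": TCP orientation; "wrist_force": force on the tool from outside, world axes, zero at the start; "ft_torque": the same for the moment, N m; "gripper_width": finger opening in m; "gripper_force": force on a finger pad.
Only numpy, scipy, OpenCV 4.12 (cv2) and the standard library are available. Lean on these libraries where they do the work, as an engineer would, in place of code of your own. Each camera call takes 0.05 s, during which the arm holds its last target. There are 200 camera calls.

## Working session

There is one attempt and no reset: what is moved stays moved. The work goes in short steps, Python scripts to look and compute and a tool call to move; the robot and the scene stay as the last step left them, time stands still between calls to the robot, and variables do not carry over. Pictures are saved under pics/ and viewed, at most 10 in all, crops included, and the job is handed in when it is done.

Besides the shell and the picture viewer there is one more tool, called as name(argument=value, ...) on one line, values as JSON. drive_tool: Moves the arm, as the interface text tells. Its arguments: {"type":"object","properties":{"series":{"type":"array"},"grip_force":{"type":"number"}},"required":["series"]}

```bash
mkdir -p pics; python3 - <<'E'
from rig import arm
import cv2,numpy as np
np.set_printoptions(precision=4,suppress=True)
o=arm.get_obs();print(o['clock'],o['ee_pos'],o['eef_rot'])
for n in("top","side"):
    cv2.imwrite(f"pics/{n}0.png",arm.camera(n)[:,:,::-1]);print(n,arm.camera_params(n))
print(arm.camera_params("wrist"))
E
```

```text
0.0 [ 0.154  -0.5017  0.2308] [-0.0005  0.9889  0.1483  0.    ]
top {'fov_y': 51.38750084660903, 'cx': 280.0406042691475, 'cy': 211.7984475085535, 'world_from_camera': array([[ 0.0131, -0.9976,  0.0673,  0.4707],
       [-0.9998, -0.014 , -0.0128,  0.0182],
       [ 0.0137, -0.0671, -0.9977,  0.9501],
       [ 0.    ,  0.    ,  0.    ,  1.    ]])}
side {'fov_y': 56.63459669423878, 'cx': 276.02356131536584, 'cy': 207.4459018118494, 'world_from_camera': array([[ 0.959 , -0.1822,  0.2173,  0.3269],
       [-0.2835, -0.6293,  0.7236, -0.6076],
       [ 0.0049, -0.7555, -0.6551,  0.6178],
       [ 0.    ,  0.    ,  0.    ,  1.    ]])}
{'fov_y': 65.70646984690485, 'cx': 281.71709865462014, 'cy': 209.80650292776477, 'tool_from_camera': array([[-0.0004, -0.9559, -0.2936,  0.0741],
       [ 1.    , -0.0005,  0.0006, -0.0016],
       [-0.0007, -0.2936,  0.9559, -0.1426],
       [ 0.    ,  0.    ,  0.    ,  1.    ]])}
```

View pics/top0.png

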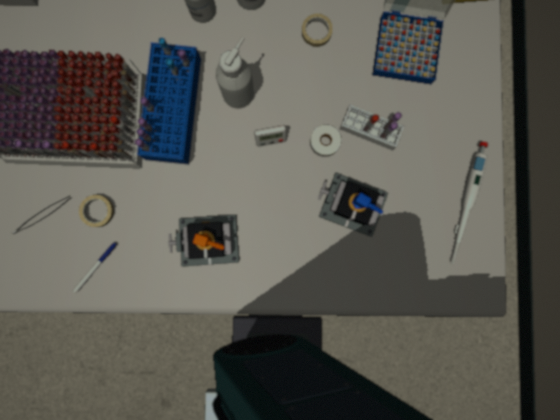

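View pics/side0.png

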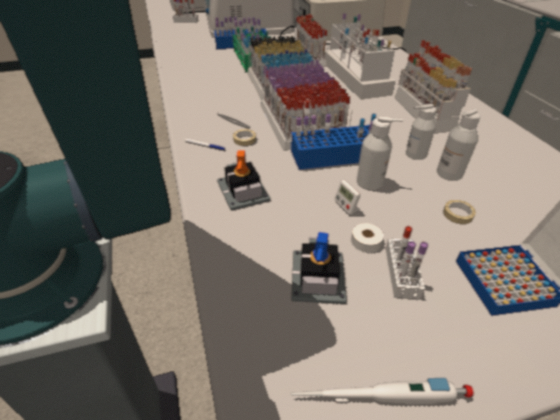

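The top view shows the orange elbow at about (205,240), with its barb to the right and the white line running down at about (209,258). The blue elbow is at (362,203). I'll enlarge the orange one.

```bash
cat > h.py <<'E'
from rig import arm
import cv2,numpy as np
np.set_printoptions(precision=4,suppress=True)
def ray(n,u,v):
    p=arm.camera_params(n);f=210/np.tan(np.radians(p['fov_y']/2))
    return p['world_from_camera'],np.array([(u-p['cx'])/f,(v-p['cy'])/f,1])
def hit(n,u,v,z):
    T,d=ray(n,u,v);d=T[:3,:3]@d
    return T[:3,3]+d*(z-T[2,3])/d[2]
def proj(n,P):
    p=arm.camera_params(n);f=210/np.tan(np.radians(p['fov_y']/2));T=p['world_from_camera']
    c=T[:3,:3].T@(np.array(P)-T[:3,3]);return c[0]/c[2]*f+p['cx'],c[1]/c[2]*f+p['cy']
E
python3 - <<'E'
from h import *
im=cv2.imread("pics/top0.png")
c=im[205:275,165:250];c=cv2.convertScaleAbs(c,alpha=1.6)
cv2.imwrite("pics/c1.png",cv2.resize(c,None,fx=8,fy=8,interpolation=cv2.INTER_CUBIC))
for uv,z in(((209,240),.03),((362,203),.03),((204,240),.116),((224,245),.1)):print(uv,hit("top",*uv,z))
E
```

```text
(209, 240) [0.4713 0.1547 0.03  ]
(362, 203) [ 0.5538 -0.1672  0.03  ]
(204, 240) [0.4711 0.1515 0.116 ]
(224, 245) [0.4619 0.1151 0.1   ]
```

View pics/c1.png

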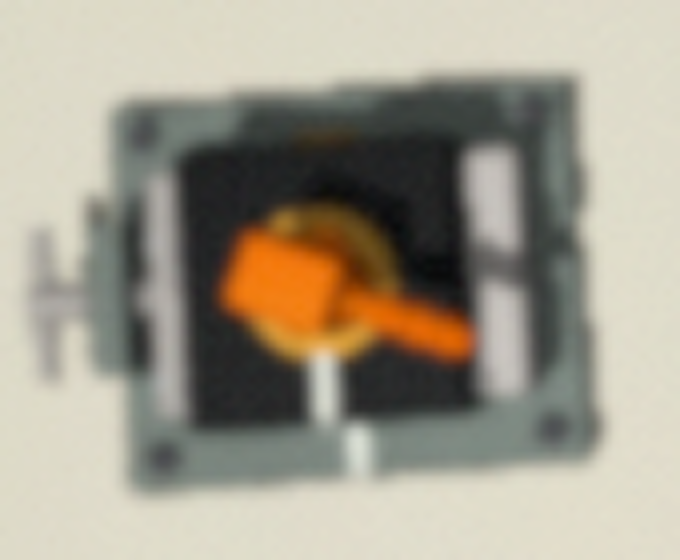

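The crop shows the body top centred at crop (285,283), the barb tip at (470,345), the white line from (322,355) to (327,420), and the block top corners at (183,155), (460,140), (480,410) and (190,425).

```bash
python3 - <<'E'
from h import *
q=lambda x,y,z:hit("top",165+x/8-.44,205+y/8-.44,z)
B=q(285,283,.116);T=q(470,345,.1);print("body",B,"tip",T,np.linalg.norm((T-B)[:2]),np.degrees(np.arctan2(*(T-B)[1::-1])))
C=[q(x,y,.062) for x,y in((183,155),(460,140),(480,410),(190,425))]
print("block",np.mean(C,0),[np.linalg.norm(C[i]-C[i-1]) for i in range(4)])
for a,b in((3,0),(2,1)):d=C[a]-C[b];print(np.degrees(np.arctan2(d[1],d[0])))
a=q(322,355,.062);b=q(327,420,.062);d=b-a;print("line",a,b,np.degrees(np.arctan2(d[1],d[0])))
# side check: orange centroid vs prediction
im=cv2.cvtColor(cv2.imread("pics/side0.png"),cv2.COLOR_BGR2HSV)
m=cv2.inRange(im,(5,180,120),(18,255,255));m[:130]=0;m[210:]=0;m[:,:200]=0;m[:,290:]=0
ys,xs=np.nonzero(m);print(xs.min(),xs.max(),ys.min(),ys.max(),proj("side",[*B[:2],.116]),proj("side",[*B[:2],.098]))
im=cv2.cvtColor(cv2.imread("pics/top0.png"),cv2.COLOR_BGR2HSV)
m=cv2.inRange(im,(100,180,100),(120,255,255));m[:180]=0;m[230:]=0;m[:,:330]=0;m[:,400:]=0
ys,xs=np.nonzero(m);print("blue",xs.min(),xs.max(),ys.min(),ys.max(),hit("top",xs.mean(),ys.mean(),.105))
E
```

```text
body [0.4711 0.1587 0.116 ] tip [0.4567 0.1163 0.1   ] 0.04476809284372261 -108.74686332045684
block [0.4715 0.1569 0.062 ] [np.float64(0.06823664390133115), np.float64(0.07023428802125618), np.float64(0.06853029529472553), np.float64(0.07314905994115445)]
-176.954244681579
-174.51385923261526
line [0.4531 0.158  0.062 ] [0.4367 0.1564 0.062 ] -174.18666394393236
235 243 151 174 (np.float64(241.31151389182259), np.float64(152.2976733466552)) (np.float64(241.71654004808696), np.float64(158.72070557099))
blue 355 380 194 211 [ 0.5496 -0.1585  0.105 ]
```

drive_tool(series=[[3.4, -0.23, 0, 0, 0, -0.64, 8.5], [3.4, -0.23, 0, 0, 0, -0.64, 8.5], [3.4, -0.23, 0, 0, 0, -0.64, 8.5], [3.4, -0.23, 0, 0, 0, -0.64, 8.5], [3.4, -0.23, 0, 0, 0, -0.64, 8.5], [3.4, -0.23, 0, 0, 0, -0.64, 8.5], [3.4, -0.23, 0, 0, 0, -0.64, 8.5], [3.4, -0.23, 0, 0, 0, -0.64, 8.5], [3.4, -0.23, 0, 0, 0, -0.64, 8.5], [3.4, -0.23, 0, 0, 0, -0.64, 8.5], [3.4, -0.23, 0, 0, 0, -0.64, 8.5], [3.4, -0.23, 0, 0, 0, -0.64, 8.5], [3.4, -0.23, 0, 0, 0, -0.64, 8.5], [3.4, -0.23, 0, 0, 0, -0.64, 8.5], [3.4, -0.23, 0, 0, 0, -0.64, 8.5], [3.4, -0.23, 0, 0, 0, -0.64, 8.5], [3.4, -0.23, 0, 0, 0, -0.64, 8.5], [3.4, -0.23, 0, 0, 0, -0.64, 8.5], [3.4, -0.23, 0, 0, 0, -0.64, 8.5], [3.4, -0.23, 0, 0, 0, -0.64, 8.5]])

```text
clock: 1.77
ee_pos: [0.4942, 0.0321, 0.231]
eef_rot: [-0.0, 0.682, 0.732, -0.0]
wrist_force: [0.4, 0.3, 0.6]
gripper_width: 0.0852
gripper_force: 0.0
```

drive_tool(series=[[0, 0, 0, 0, 0, -1, 8.5], [0, 0, 0, 0, 0, -1, 8.5], [0, 0, 0, 0, 0, -1, 8.5], [0, 0, 0, 0, 0, -1, 8.5], [0, 0, 0, 0, 0, -1, 8.5], [0, 0, 0, 0, 0, -1, 8.5], [0, 0, 0, 0, 0, -1, 8.5], [0, 0, 0, 0, 0, -1, 8.5], [0, 0, 0, 0, 0, -1, 8.5], [0, 0, 0, 0, 0, -1, 8.5], [0, 0, 0, 0, 0, -1, 8.5], [0, 0, 0, 0, 0, -1, 8.5], [0, 0, 0, 0, 0, -1, 8.5], [0, 0, 0, 0, 0, -1, 8.5], [0, 0, 0, 0, 0, -1, 8.5], [0, 0, 0, 0, 0, -1, 8.5], [0, 0, 0, 0, 0, -1, 8.5], [0, 0, 0, 0, 0, -1, 8.5], [0, 0, 0, 0, 0, -1, 8.5], [0, 0, 0, 0, 0, -1, 8.5]])

```text
clock: 3.43
ee_pos: [0.4941, 0.0304, 0.231]
eef_rot: [-0.0, -0.294, 0.956, 0.0]
wrist_force: [-0.3, -0.2, 1.0]
gripper_width: 0.0851
gripper_force: 0.0
```

```bash
cat >> h.py <<'E'
def todo(goal,yaw):
    from scipy.spatial.transform import Rotation as R
    o=arm.get_obs();p=np.array(o['ee_pos']);r=R.from_quat(o['eef_rot'],scalar_first=True)
    g=R.from_matrix(np.c_[[np.cos(yaw),np.sin(yaw),0],[np.sin(yaw),-np.cos(yaw),0],[0,0,-1]])
    x=r.as_matrix()[:,0]
    print("clock",o['clock'],"pos",p,"yaw",np.degrees(np.arctan2(x[1],x[0])),"q",o['qpos'],"w",o['gripper_width'],"F",o['wrist_force'],o['ft_torque'])
    print("shift cm",r.inv().apply(np.array(goal)-p)*100,"turn u",np.degrees((r.inv()*g).as_rotvec())/6)
E
python3 -c "
from h import *
todo([.471,.158,.18],np.radians(-108.7))"
```

```text
clock 3.4333 pos [0.4941 0.0304 0.231 ] yaw -145.83972628163326 q [-0.1032  0.2123 -0.1188  1.2403  0.     -0.6994] w 0.0851181322602485 F [-0.2964 -0.1747  1.0472] [0.0015 0.0198 0.0208]
shift cm [-5.2498 11.8518  5.1046] turn u [ 0.005 -0.003 -6.19 ]
```

drive_tool(series=[[-1.05, 2.37, 0, 0, 0, 0, 8.5], [-1.05, 2.37, 0, 0, 0, 0, 8.5], [-1.05, 2.37, 0, 0, 0, 0, 8.5], [-1.05, 2.37, 0, 0, 0, 0, 8.5], [-1.05, 2.37, 0, 0, 0, 0, 8.5], [0, 0, 0.6, 0, 0, -0.9, 8.5], [0, 0, 0.6, 0, 0, -0.9, 8.5], [0, 0, 0.6, 0, 0, -0.9, 8.5], [0, 0, 0.6, 0, 0, -0.9, 8.5], [0, 0, 0.6, 0, 0, -0.9, 8.5], [0, 0, 0.6, 0, 0, -0.9, 8.5], [0, 0, 0.6, 0, 0, -0.8, 8.5], [0, 0, 0.8, 0, 0, 0, 8.5], [0, 0, 0, 0, 0, 0, 8.5], [0, 0, 0, 0, 0, 0, 8.5]])

```text
clock: 4.68
ee_pos: [0.4716, 0.158, 0.1809]
eef_rot: [-0.0, -0.58, 0.815, 0.0]
wrist_force: [-0.4, -0.1, -0.3]
gripper_width: 0.0851
gripper_force: 0.0
```

```bash
python3 - <<'E'
from h import *
todo([.471,.158,.081],np.radians(-108.7))
im=arm.camera("wrist");cv2.imwrite("pics/w1.png",im[:,:,::-1])
E
```

```text
clock 4.6833 pos [0.4716 0.158  0.1809] yaw -109.10163795921792 q [ 0.1593  0.2385 -0.2221  1.1112 -0.     -1.0781] w 0.08505503927469392 F [-0.4212 -0.0736 -0.2749] [0.0195 0.0454 0.017 ]
shift cm [0.014  0.0439 9.9936] turn u [ 0.0086 -0.0048 -0.0669]
```

View pics/w1.png

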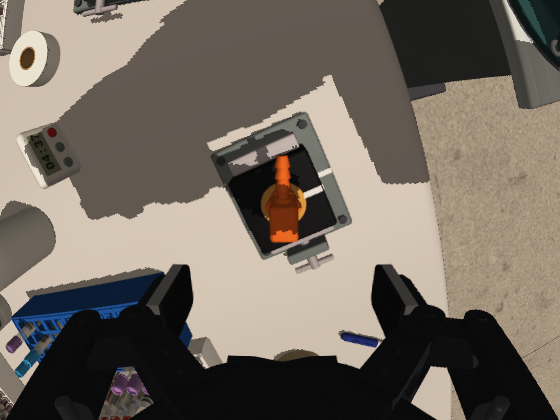

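The wrist view shows the elbow centred between the fingers. The barb points straight up, with its tip at (283,157) and the body top at about (285,238). The white line runs from (306,192) to (328,172). I'll check these with the fisheye model.

```bash
cat >> h.py <<'E'
def whit(u,v,z):
    from scipy.spatial.transform import Rotation as R
    o=arm.get_obs();r=R.from_quat(o['eef_rot'],scalar_first=True).as_matrix()
    p=arm.camera_params("wrist");f=210/np.tan(np.radians(p['fov_y']/2));T=p['tool_from_camera']
    d=np.array([u-p['cx'],v-p['cy']]);t=np.hypot(*d);th=t/f
    c=np.r_[d/t*np.sin(th),np.cos(th)]
    P=r@T[:3,3]+o['ee_pos'];D=r@T[:3,:3]@c
    return P+D*(z-P[2])/D[2]
def ang(a,b): return np.degrees(np.arctan2(b[1]-a[1],b[0]-a[0]))
E
python3 - <<'E'
from h import *
im=cv2.imread("pics/w1.png");c=im[135:265,215:365]
cv2.imwrite("pics/c2.png",cv2.resize(c,None,fx=4.5,fy=4.5,interpolation=cv2.INTER_CUBIC))
E
```

```text
(no output)
```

View pics/c2.png

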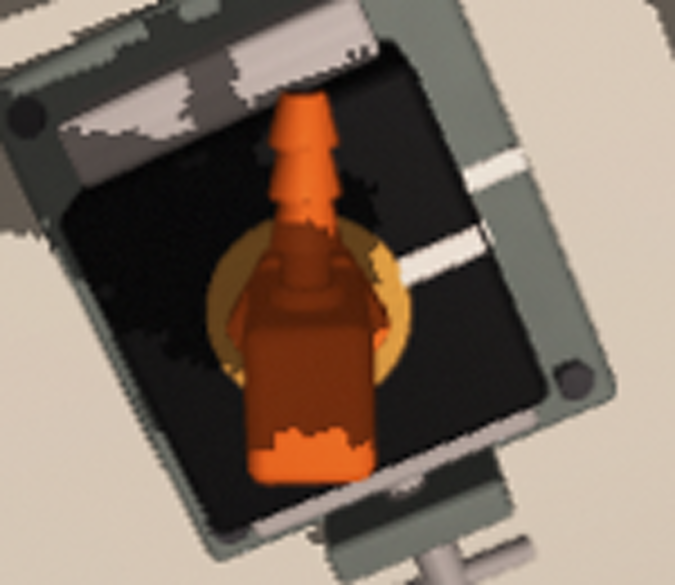

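In the crop, the body top spans (246..374, 328..483), the barb tip is at (304,96), and the line's centreline runs from (405,272) to (482,240).

```bash
python3 - <<'E'
from h import *
q=lambda x,y,z:whit(215+x/4.5-.4,135+y/4.5-.4,z)
B=q(311,404,.116);T=q(304,96,.1);print(B,T,np.linalg.norm((T-B)[:2]),ang(B,T))
a=q(405,272,.062);b=q(482,240,.062);print("line",a,b,ang(a,b))
C=[q(310,95,.062)]
for s in((246,328),(374,328),(374,483),(248,483)):print(q(*s,.116))
l=q(248,483,.116);k=q(246,328,.116);m=q(374,483,.116);n=q(374,328,.116);print(ang(l,k),ang(m,n))
for A,Z in(((418,75),(545,390)),((65,215),(225,530))):print("block",ang(q(*A,.062),q(*Z,.062))) 
E
```

```text
[0.469  0.1589 0.116 ] [0.4555 0.1166 0.1   ] 0.04441551160618004 -107.73432476997723
line [0.4501 0.1584 0.062 ] [0.4347 0.1573 0.062 ] -175.63415732340178
[0.4742 0.1445 0.116 ]
[0.4563 0.1507 0.116 ]
[0.4641 0.1743 0.116 ]
[0.4824 0.168  0.116 ]
-109.09414272958365 -108.18520800276501
block 94.08435872450193
block 95.26339253065107
```

drive_tool(series=[[0, 0.15, 2, 0, 0, 0, 8.5], [0, 0, 2, 0, 0, 0, 8.5], [0, 0, 2, 0, 0, 0, 8.5], [0, 0, 1.5, 0, 0, 0, 8.5], [0, 0, 1, 0, 0, 0, 8.5], [0, 0, 0.8, 0, 0, 0, 8.5], [0, 0, 0.6, 0, 0, 0, 8.5], [0, 0, 0, 0, 0, 0, 8.5], [0, 0, 0, 0, 0, 0, 1], [0, 0, 0, 0, 0, 0, 1], [0, 0, 0, 0, 0, 0, 1], [0, 0, 0, 0, 0, 0, 1], [0, 0, 0, 0, 0, 0, 1], [0, 0, 0, 0, 0, 0, 1], [0, 0, 0, 0, 0, 0, 1], [0, 0, 0, 0, 0, 0, 1]], grip_force=80)

```text
clock: 6.07
ee_pos: [0.4705, 0.1586, 0.0827]
eef_rot: [0.0, -0.581, 0.814, -0.0]
wrist_force: [-1.7, 0.6, 6.7]
gripper_width: 0.0189
gripper_force: 77.6
```

```bash
python3 -c "
from h import *
todo([.470,.1585,.081],np.radians(-175.5));print(arm.get_obs()['gripper_force'])"
```

```text
clock 6.0667 pos [0.4705 0.1586 0.0827] yaw -108.9318086063773 q [ 0.1609  0.3115 -0.4083  0.8505  0.0001 -1.0795] w 0.018867735062150042 F [-1.7184  0.5792  6.6923] [-0.0266  0.4842 -0.0074]
shift cm [0.0302 0.0448 0.172 ] turn u [-0.0015  0.0047 11.0947]
77.62352585792542
```

drive_tool(series=[[0, 0, 0, 0, 0, 0.5, 1], [0, 0, 0, 0, 0, 0.5, 1], [0, 0, 0, 0, 0, 0.5, 1], [0, 0, 0, 0, 0, 0.5, 1], [0, 0, 0, 0, 0, 0.5, 1], [0, 0, 0, 0, 0, 0.5, 1], [0, 0, 0, 0, 0, 0.5, 1], [0, 0, 0, 0, 0, 0.5, 1], [0, 0, 0, 0, 0, 0.5, 1], [0, 0, 0, 0, 0, 0.5, 1], [0, 0, 0, 0, 0, 0.5, 1], [0, 0, 0, 0, 0, 0.5, 1], [0, 0, 0, 0, 0, 0.5, 1], [0, 0, 0, 0, 0, 0.5, 1], [0, 0, 0, 0, 0, 0.5, 1], [0, 0, 0, 0, 0, 0.5, 1], [0, 0, 0, 0, 0, 0, 1], [0, 0, 0, 0, 0, 0, 1]])

```text
clock: 7.57
ee_pos: [0.4705, 0.1587, 0.0827]
eef_rot: [0.0, -0.2, 0.98, 0.0]
wrist_force: [-2.4, 0.4, 6.9]
gripper_width: 0.0189
gripper_force: 77.5
```

```bash
python3 - <<'E'
from h import *
todo([.470,.1585,.081],np.radians(-175.5))
im=arm.camera("wrist");cv2.imwrite("pics/w2.png",im[:,:,::-1])
E
```

```text
clock 7.5667 pos [0.4705 0.1587 0.0827] yaw -156.9545616370685 q [ 0.1609  0.3115 -0.4083  0.8505  0.0001 -0.2413] w 0.018940289671789696 F [-2.4278  0.3876  6.9099] [ 0.0068  0.4491 -0.0528]
shift cm [0.0534 0.0053 0.1735] turn u [0.0008 0.0049 3.0909]
```

View pics/w2.png

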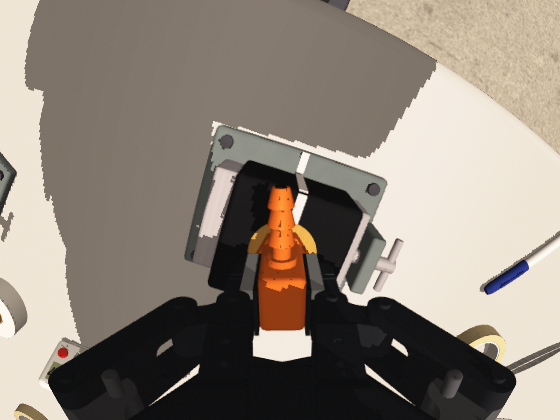

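The elbow has followed the gripper: the barb points straight up at (281,187), and the line at (297,215) to (302,190) is about 18° further on. I'll finish the turn.

drive_tool(series=[[0, 0, 0, 0, 0, 0.5, 1], [0, 0, 0, 0, 0, 0.5, 1], [0, 0, 0, 0, 0, 0.5, 1], [0, 0, 0, 0, 0, 0.5, 1], [0, 0, 0, 0, 0, 0.5, 1], [0, 0, 0, 0, 0, 0.4, 1], [0, 0, 0, 0, 0, 0.2, 1], [0, 0, 0, 0, 0, 0, 1], [0, 0, 0, 0, 0, 0, 1], [0, 0, 0, 0, 0, 0, 1]])

```text
clock: 8.45
ee_pos: [0.4705, 0.1586, 0.0827]
eef_rot: [0.0, -0.039, 0.999, 0.0]
wrist_force: [-1.3, -1.5, 6.9]
gripper_width: 0.0188
gripper_force: 77.6
```

drive_tool(series=[[0, 0, 0, 0, 0, 0, 8.5], [0, 0, 0, 0, 0, 0, 8.5], [0, 0, 0, 0, 0, 0, 8.5], [0, 0, 0, 0, 0, 0, 8.5], [0, 0, 0, 0, 0, 0, 8.5], [0, 0, 0, 0, 0, 0, 8.5], [0, 0, 0, 0, 0, 0, 8.5], [0, 0, -1, 0, 0, 0, 8.5], [0, 0, -1.5, 0, 0, 0, 8.5], [0, 0, -2, 0, 0, 0, 8.5], [0, 0, -2, 0, 0, 0, 8.5], [0, 0, -2, 0, 0, 0, 8.5], [0, 0, -1.5, 0, 0, 0, 8.5], [0, 0, 0, 0, 0, 0, 8.5], [0, 0, 0, 0, 0, 0, 8.5]])

```text
clock: 9.7
ee_pos: [0.4708, 0.1586, 0.1825]
eef_rot: [0.001, -0.039, 0.999, 0.0]
wrist_force: [-0.8, -0.3, -0.3]
gripper_width: 0.0851
gripper_force: 0.0
```

```bash
python3 - <<'E'
from h import *
todo([.470,.1585,.181],np.radians(-175.5))
im=arm.camera("wrist")[:,:,::-1];cv2.imwrite("pics/w3.png",cv2.resize(im[120:270,200:375],None,fx=4,fy=4,interpolation=cv2.INTER_CUBIC))
E
```

```text
clock 9.7 pos [0.4708 0.1586 0.1825] yaw -175.53606275512306 q [ 0.1608  0.2352 -0.2221  1.1122 -0.      0.0829] w 0.08514721680521654 F [-0.8306 -0.2796 -0.2853] [-0.055  -0.0395  0.031 ]
shift cm [ 0.0807 -0.0059  0.1533] turn u [ 0.0009  0.0116 -0.006 ]
```

View pics/w3.png

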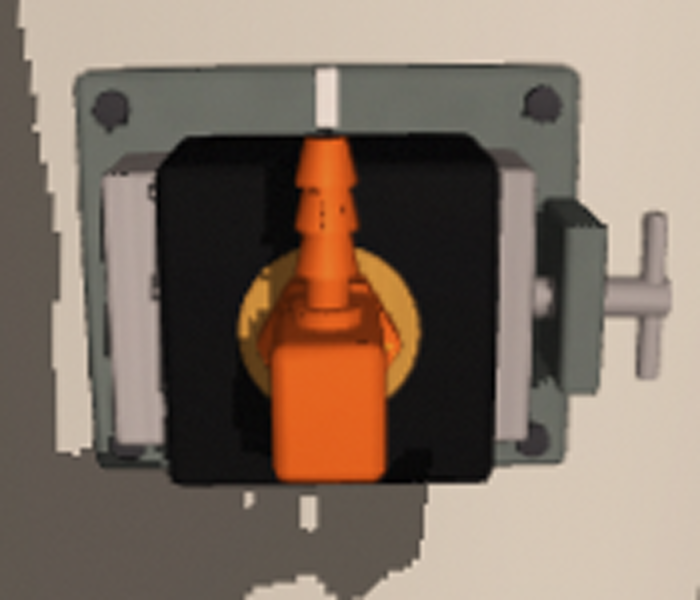

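The barb (tip at crop (326,138)) lies over the white line (crop (327,98)) and is square to the block. The gripper is open and clear, so I'm handing in.

```bash
python3 -c "
from rig import arm
print(arm.close_job())"
```

```text
the job is handed in; nothing more can be done
None
```

I turned the orange elbow about 67° clockwise until its barb lay along the white line in the wrist camera view. I then let go, backed clear without going near the blue elbow, and handed in the job after about 10 s of the 32 s; no verdict was returned.

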